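# Load the UV curing box and start the long cure

## Robot

A 6-joint arm with a two-finger parallel gripper is mounted at the origin on the work surface. World frame = base frame: x ahead of the robot, y to its left, z up, the work surface at z = 0. Lengths are in mm, angles in degrees, forces in N, time in s.
With the tool pointing down it reaches from about 300 to 850 mm from the base axis. Payload 4.2 kg.
Tool frame: the origin (TCP) lies midway between the tips of the shut fingers; the grasp point (between the pads) lies 19 mm behind it; z points along the fingers, y is the line along which they close (so a half turn about z gives the same grasp; the last joint's range is limited). The gripper opens to 91 mm and grips with 3 to 60 N. Pads are 32 mm wide; open, the fingers measure 118 mm over their backs; the gripper's body (76 mm by 178 mm) begins 60 mm behind the grasp point.
Start: joints at [66.979, 18.312, 89.639, -0, 72.044, -1.146], TCP at [214.244, 533.613, 213.976] pointing down, gripper open.
Joint ranges: [-177.97, 177.97], [-48.28, 115.42], [12.27, 149.76], [-77.06, 257.06], [2.81, 150.46], [-146.56, 146.56]. Speed limits (degrees/s): [147.25, 147.25, 180, 180, 180, 180].

## Interface

Orientations are given as [roll, pitch, yaw] about the fixed x, y, z axes, in that order (R = Rz(yaw) Ry(pitch) Rx(roll)).
In Python, from workcell import state, grab_frame, camera_model, workorder gives the robot as it stands.
- The arm moves only by the tool carry_out, never from a script. Its argument "commands" is a list of rows, each a list of 7 numbers: the turn, a rotation vector about the tool's x, y, z in degrees, then the shift along the tool's x, y, z in mm, then the opening, from -1 (shut) to 1 (fully open). In form: [[ax, ay, az, dx, dy, dz, hand], ...]. A call has 1 to 20 rows; each row is the pose to reach, as a shift and turn from the pose commanded when the call began, along the tool's axes at that moment; what a row does not reach only later rows make up. A row lasts 1/10 s, in which the tool goes at most 50 mm and 8.59 degrees, less where a joint would pass 70% of its speed; a pose out of reach is approached as far as the arm can. A call with a gripper value outside its range is refused whole. The fingers move at their own pace and stop on an object; "force" is the grip in N (left out, the last holds). Time passes only in rows, so rows that repeat a pose let the fingers close. It gives the time, the measured TCP pose, the force, the opening and the grip force at its end, in the units of the state.
- state(): the state, without advancing time (a new reading comes with each control period).
- grab_frame(name): name is "scene" or "top" or "wrist"; returns the picture (384x512x3 uint8, red, green, blue); there is no depth.
- camera_model(name): a dict with "fx", "fy", "cx", "cy" (pixels), "origin" and "rotation" of the camera in the world; the wrist camera has in their place "mount" (4x4, takes a point from camera to tool coordinates, whose origin is the TCP and whose axes are the flange's). Camera axes: x right, y up, looking along -z (the intrinsics and any distortion apply to the point x, -y, -z); pixel columns grow to the right and rows downward; lengths in mm; the calibration is good to about 2 mm. The wrist camera is an equidistant fisheye: a pixel r from the principal point sees the ray r / f radians off the axis. A picture is of the moment at which its call begins: read the wrist's pose just before it. camera_model takes no time and is no camera call.
- workorder.job_done(): hands the job in; it is judged then, once.
The state is a dict: "time_s": time; "qpos": joint angles; "qvel": joint speeds; "effort": joint torques, N m; "ee_pos": TCP position; "ee_rot": TCP orientation; "force": force on the tool from outside, world axes, zero at the start; "torque": the same for the moment, N m; "gripper_width": finger opening in mm; "gripper_force": force on a finger pad.
Only numpy, scipy, OpenCV 4.12 (cv2) and the standard library are available. Lean on these libraries where they do the work, as an engineer would, in place of code of your own. Each camera call takes 0.05 s, during which the arm holds its last target. There are 200 camera calls.

## Task

Lift the tray with the freshly glued display and logic board by its black grip, keep it level so that nothing leaves its bay, and slide it all the way into the UV curing box until its front plate is flush against the box. Once the tray is home, press the blue key (long cure) all the way down and let it go, then press the green key (start) the same way. Leave the yellow and red keys alone and do not disturb the other things on the bench.

Things in the scene. Friction and masses are not known exactly. Their poses are not given: they have to be found in the camera images.
- tray: loose aluminium tray 150 long (x) x 112 wide x 10 mm high, floor 3 mm, a rib at y = 19 to 22 mm; white front plate 150 wide, 46 high, 3 mm thick across its handle end. Origin: middle of the lower edge of the plate's rear face (level with the tray's underside); x from plate to nose, z up. Starts on the 3 mm bench mat. 0.25 kg with load, centre of mass about 95 mm ahead of the grip
- tray_grip (a point): centre of the tray's black grip bar, at x = -53, y = 0, z = 37 mm in the tray's frame; the bar is 12 mm thick (x), 94 mm long (y; the middle 78 mm free between its two arms), 22 mm high, with flat upright faces, its rear face 44 mm from the plate. Pinch it along the tray's x; when carried the nose may sag a little
- display: phone display module, a dark slab 138 x 66 x 6 mm, 0.06 kg, loose in the tray's wide bay; origin at the centre of its underside, long side along x
- board: green phone logic board with a steel shield, 100 x 24 x 5 mm, 0.02 kg, loose in the tray's narrow bay; origin at the centre of its underside, long side along x
- curing_box: white UV curing box, fixed on the table, 230 deep (x), 220 wide (y), 115 mm high. Origin: on the table below the middle of its front face; x runs into the box, y to the left for someone looking in, z up. On top, a row of four keys along y, 62 mm behind the front face: from +y to -y yellow, blue, green, red, 40 mm apart
- slot (a point): middle of the slot's lower edge in the front face, 30 mm above the table, axes as the box. Slot open from 30 to 70 mm above the table, floor level with this point, its front edge bevelled 6 mm down over 12 mm; walls 119 mm apart, flared to 134 mm over the first 20 mm; 170 mm deep. Fully home, the plate meets the front face and the tray's origin and axes coincide with this point
- key_short (a joint): travel of the yellow key (short cure, not wanted), m: 0 up, 0.005 fully down. Square spring cap 22 x 22 mm, top 10 mm above the box's top, at x = 62, y = 60 mm in the box's frame. Moves from 1.5 N, fully down at 4.5 N, springs back; pressed from 3.5 mm
- key_long (a joint): travel of the blue key (long cure), m: 0 up, 0.005 fully down. Square spring cap 22 x 22 mm, top 10 mm above the box's top, at x = 62, y = 20 mm in the box's frame. Moves from 1.5 N, fully down at 4.5 N, springs back; pressed from 3.5 mm
- key_start (a joint): travel of the green key (start), m: 0 up, 0.005 fully down. Square spring cap 22 x 22 mm, top 10 mm above the box's top, at x = 62, y = -20 mm in the box's frame. Moves from 1.5 N, fully down at 4.5 N, springs back; pressed from 3.5 mm
- key_stop (a joint): travel of the red key (stop, not wanted), m: 0 up, 0.005 fully down. Square spring cap 22 x 22 mm, top 10 mm above the box's top, at x = 62, y = -60 mm in the box's frame. Moves from 1.5 N, fully down at 4.5 N, springs back; pressed from 3.5 mm
- key_long_top (a point): centre of the upper face of the blue key, 125 mm above the table when released
- key_start_top (a point): centre of the upper face of the green key, 125 mm above the table when released
- key_short_top (a point): centre of the upper face of the yellow key, 125 mm above the table when released
- key_stop_top (a point): centre of the upper face of the red key, 125 mm above the table when released
- multimeter: bystander: orange multimeter lying flat, 182 x 88 x 47 mm, origin at the centre of its underside
- tweezers: bystander: steel tweezers lying flat, 120 x 13 x 8 mm, origin near the middle, on the table
- parts_dish: bystander: white plastic dish 75 x 110 x 22 mm, origin at the centre of its underside
- dispenser: bystander: clear bottle with a blue cap, 64 mm wide, 120 mm high, origin at the centre of its underside
- solder_reel: bystander: reel of solder 60 mm wide, 38 mm high, standing on its flange, origin at the centre of its underside
- screwdriver: bystander: screwdriver lying flat, 160 mm long, under 30 mm high, origin near the middle
- old_phone: bystander: grey phone lying flat, 145 x 70 x 9 mm, origin at the centre of its underside
Not all that is in view belongs to the job. There is more than one size of the tray; the one meant has the size given above.

How it is judged:
By the outcome, as a careful person would: the job done as asked, in the order asked, and still so for the second after the job is handed in, with the robot touching nothing.
It also fails if it takes over 50 s, if anything falls off the work surface, if the arm or the gripper's body presses on something with over 40 N, if the wrist force passes 120 N, or if a joint passes its speed limit or range.

## Working session

There is one attempt and no reset: what is moved stays moved. The work goes in short steps, Python scripts to look and compute and a tool call to move; the robot and the scene stay as the last step left them, time stands still between calls to the robot, and variables do not carry over. Pictures are saved under pics/ and viewed, at most 10 in all, crops included, and the job is handed in when it is done.

Besides the shell and the picture viewer there is one more tool, called after "Call:" as name(argument=value, ...) on one line, values as JSON. carry_out: Moves the arm, as the interface text tells. Its arguments: {"type":"object","properties":{"commands":{"type":"array"},"force":{"type":"number"}},"required":["commands"]}

```bash
ls; mkdir -p pics; python3 - <<'E'
from workcell import *
import cv2,numpy as np
for n in("scene","top"):
    f=grab_frame(n); cv2.imwrite(f"pics/{n}0.png",f[:,:,::-1])
    m=camera_model(n); print(n,m)
print(camera_model("wrist"))
s=state();print(s)
a=[cv2.imread(f"pics/{n}0.png") for n in("scene","top")]
E
```

```text
pics
scene {'fx': 355.0419841503631, 'fy': 355.0419841503631, 'cx': 256.7693724083629, 'cy': 186.28783794043966, 'origin': array([1199.70135721,  341.47936679,  765.65434433]), 'rotation': array([45.89300635,  0.77254597, 98.59628446])}
top {'fx': 466.4726808371168, 'fy': 466.4726808371168, 'cx': 262.0822833197043, 'cy': 193.9735141129917, 'origin': array([ 320.57795075,  203.44476902, 1589.19283164]), 'rotation': array([  8.48249715,   0.65603965, -89.67095471])}
{'fx': 297.3186396354542, 'fy': 297.3186396354542, 'cx': 255.10216559035393, 'cy': 189.86920347893187, 'mount': array([[ 5.11981103e-04,  9.71996856e-01,  2.34993299e-01,
         6.57046024e+01],
       [ 9.99999572e-01, -6.78819897e-04,  6.29081433e-04,
        -2.94905564e-01],
       [ 7.70983302e-04,  2.34992876e-01, -9.71996787e-01,
        -1.70310064e+02],
       [ 0.00000000e+00,  0.00000000e+00,  0.00000000e+00,
         1.00000000e+00]])}
{'time_s': 0.1, 'qpos': array([ 6.69796794e+01,  1.83482404e+01,  8.96975380e+01, -8.04829903e-04,
        7.20442399e+01, -1.14629856e+00]), 'qvel': array([ 0.07078889, -0.03057509, -0.22255741,  0.0798478 , -0.04453843,
       -0.10294682]), 'effort': array([ 1.27115010e-03, -4.13342679e+01, -2.32508415e+01,  7.28781126e-02,
        4.21452709e-02, -5.46351453e-05]), 'ee_pos': array([214.06195444, 533.19746587, 213.2144509 ]), 'ee_rot': array([-1.79909984e+02, -1.03576051e-03,  1.58126226e+02]), 'force': array([-0.76804187, -0.17956933, -0.32532666]), 'torque': array([-0.05623024,  0.04025909, -0.00482805]), 'gripper_force': 0.0, 'gripper_width': 91.50655732644275}
```

View pics/scene0.png

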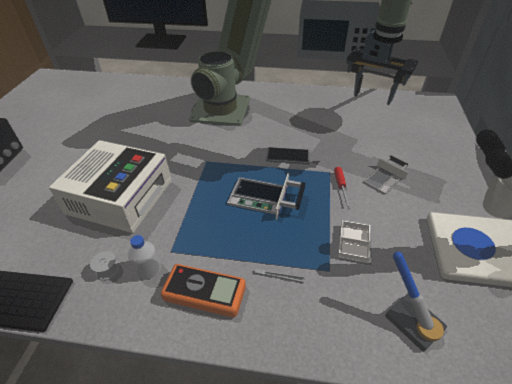

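View pics/top0.png

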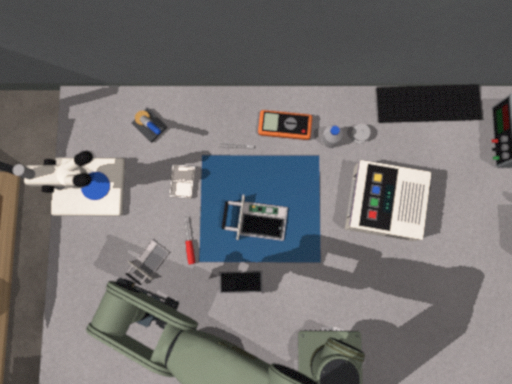

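```bash
cat > h.py <<'E'
import numpy as np, cv2
from scipy.spatial.transform import Rotation as R
from workcell import *
def rays(cam,px,pose=None):
    m=camera_model(cam); px=np.atleast_2d(px).astype(float)
    d=(px-[m['cx'],m['cy']])/[m['fx'],m['fy']]
    if cam=='wrist':
        p,e=pose; th=np.linalg.norm(d,axis=1,keepdims=True); k=np.where(th>1e-9,np.sin(th)/np.maximum(th,1e-9),1)
        v=np.c_[d[:,0:1]*k,-d[:,1:]*k,-np.cos(th)]
        T=m['mount']; Rw=R.from_euler('xyz',e,degrees=True).as_matrix()
        return Rw@T[:3,3]+p, v@T[:3,:3].T@Rw.T
    v=np.c_[d[:,0],-d[:,1],-np.ones(len(d))]
    return m['origin'], v@R.from_euler('xyz',m['rotation'],degrees=True).as_matrix().T
def onz(cam,px,z,pose=None):
    o,v=rays(cam,px,pose); return o+v*((z-o[2])/v[:,2:])
def proj(cam,P,pose=None):
    m=camera_model(cam); P=np.atleast_2d(P).astype(float)
    if cam=='wrist':
        p,e=pose;T=m['mount']; Rw=R.from_euler('xyz',e,degrees=True).as_matrix()
        c=((P-p)@Rw-T[:3,3])@T[:3,:3]; xy=np.c_[c[:,0],-c[:,1]]; r=np.linalg.norm(xy,axis=1,keepdims=True)
        d=xy/r*np.arctan2(r,-c[:,2:])
    else:
        c=(P-m['origin'])@R.from_euler('xyz',m['rotation'],degrees=True).as_matrix(); d=np.c_[c[:,0],-c[:,1]]/-c[:,2:]
    return d*[m['fx'],m['fy']]+[m['cx'],m['cy']]
def blobs(mask,amin=15):
    n,l,s,c=cv2.connectedComponentsWithStats(mask.astype(np.uint8)); return [(s[i,4],c[i].round(2)) for i in range(1,n) if s[i,4]>=amin]
HUE=dict(yellow=(18,35),green=(45,75),blue=(105,125),red=(0,8))
def keys(img,roi):
    x0,x1,y0,y1=roi; h=cv2.cvtColor(img,cv2.COLOR_RGB2HSV); out={}
    for k,(a,b) in HUE.items():
        m=(h[...,0]>=a)&(h[...,0]<=b)&(h[...,1]>120)&(h[...,2]>70); z=np.zeros_like(m); z[y0:y1,x0:x1]=m[y0:y1,x0:x1]
        out[k]=blobs(z,10)
    return out
E
python3 - <<'E'
from h import *
for cam,roi in(("top",(360,385,160,230)),("scene",(100,150,145,200))):
    f=cv2.cvtColor(cv2.imread(f"pics/{cam}0.png"),cv2.COLOR_BGR2RGB)
    for k,b in keys(f,roi).items():
        for a,c in b: print(cam,k,a,c,onz(cam,c,125)[0].round(1))
a=cv2.imread("pics/top0.png"); b=cv2.imread("pics/scene0.png")
A=cv2.resize(a[180:250,210:300],None,fx=6,fy=6,interpolation=2);B=cv2.resize(b[165:225,215:315],None,fx=6,fy=6,interpolation=2)
C=np.zeros((420+0,0,3),np.uint8)
cv2.imwrite("pics/c.png",A)
E
```

```text
top yellow 53 [377.49 177.21] [ 594.3 -145.4  125. ]
top green 36 [373.86 201.72] [ 515.6 -131.6  125. ]
top blue 47 [375.57 189.45] [ 554.8 -138.2  125. ]
top red 54 [372.28 214.11] [ 476.2 -125.5  125. ]
scene yellow 63 [111.6  185.35] [ 595.6 -143.4  125. ]
scene green 27 [128.89 166.07] [ 515.9 -129.6  125. ]
scene blue 52 [120.62 175.69] [ 556.6 -135.7  125. ]
scene red 52 [136.52 157.56] [ 477.6 -123.   125. ]
```

View pics/c.png

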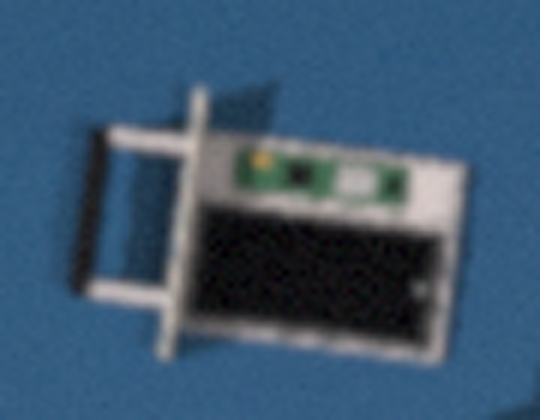

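```bash
python3 - <<'E'
from h import *
cr=lambda x,y:np.array([x/6+210-.4,y/6+180-.4])
e=onz("top",[cr(101,131),cr(80,292)],51); print("grip ends",e.round(1),np.linalg.norm(e[0]-e[1]),e.mean(0))
p=onz("top",[cr(200,88),cr(165,358)],49); print("plate",p.round(1),np.linalg.norm(p[0]-p[1]))
n=onz("top",[cr(467,163),cr(440,361)],13); print("nose",n.round(1),np.linalg.norm(n[0]-n[1]))
for q in(e,p,n): d=q[0]-q[1];print(np.degrees(np.arctan2(d[1],d[0]))-90)
s=state();print(s['ee_pos'],s['ee_rot'])
E
```

```text
grip ends [[524.3 340.9  51. ]
 [434.9 351.   51. ]] 89.95439747680784 [479.6078004  345.94206078  51.        ]
plate [[548.9 286.4  49. ]
 [399.1 303.8  49. ]] 150.8885102137131
nose [[511.9 136.4  13. ]
 [400.  151.8  13. ]] 112.955093129586
-96.41068469975178
-96.64133713322029
-97.83087209117157
[214.06195444 533.19746587 213.2144509 ] [-1.79909984e+02 -1.03576051e-03  1.58126226e+02]
```

```bash
cat >> h.py <<'E'
def goto(P,yaw,roll=180,pitch=0,off=None):
    s=state(); R0=R.from_euler('xyz',s['ee_rot'],degrees=True); R1=R.from_euler('xyz',[roll,pitch,yaw],degrees=True)
    print("cmd",(R0.inv()*R1).as_rotvec(degrees=True).round(2),R0.inv().apply(np.array(P)-s['ee_pos']).round(1))
E
python3 -c "
from h import *
goto([480,346,160],173)"
```

```text
cmd [-9.000e-02 -1.000e-02 -1.487e+01] [-316.5  -74.6   53.3]
```

Call:
carry_out(commands=[[0,0,-4,-40,-9,7,0.15],[0,0,-9,-85,-20,14,0.15],[0,0,-14.9,-130,-31,22,0.15],[0,0,-14.9,-175,-42,30,0.15],[0,0,-14.9,-220,-52,37,0.15],[0,0,-14.9,-265,-63,45,0.15],[0,0,-14.9,-300,-71,50,0.15],[0,0,-14.9,-316.5,-74.6,53.3,0.15],[0,0,-14.9,-316.5,-74.6,53.3,0.15],[0,0,-14.9,-316.5,-74.6,53.3,0.15],[0,0,-14.9,-316.5,-74.6,53.3,0.15],[0,0,-14.9,-316.5,-74.6,53.3,0.15]], force=50)

```text
time_s: 1.3
ee_pos: [479.1, 347.6, 161.0]
ee_rot: [180.0, 0.0, 173.1]
force: [-0.4, -0.3, -0.0]
gripper_width: 52.4
gripper_force: 0.0
```

```bash
python3 - <<'E'
from h import *
s=state();print(s['time_s'],s['ee_pos'],s['ee_rot'],s['qvel'].round(2),s['gripper_width'])
f=grab_frame("wrist"); cv2.imwrite("pics/w0.png",f[:,:,::-1])
np.save("w0.npy",np.r_[s['ee_pos'],s['ee_rot']])
E
```

```text
1.3 [479.08001671 347.55029638 161.02039342] [1.79969307e+02 3.11573366e-03 1.73136460e+02] [-0.27  0.07 -0.02 -0.24 -0.02 -0.07] 52.41405520150365
```

View pics/w0.png

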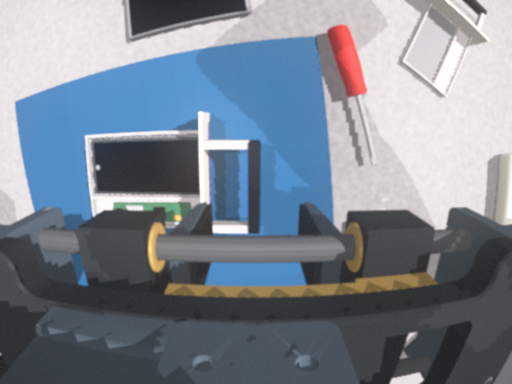

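```bash
python3 - <<'E'
from h import *
a=np.load("w0.npy");pose=(a[:3],a[3:])
g=cv2.cvtColor(cv2.imread("pics/w0.png"),cv2.COLOR_BGR2GRAY)
for r in (150,165,180,195,210,222): print(r,g[r,236:272].tolist())
f=lambda p,z:onz("wrist",p,z,pose).round(1)
print("bar ends",f([[255,140.5],[253.5,233]],51))
print("nose far",f([[85.5,136]],13),"plate far",f([[204,112]],49))
E
```

```text
150 [124, 124, 127, 135, 149, 154, 152, 150, 152, 149, 142, 120, 93, 79, 77, 76, 76, 76, 74, 74, 73, 74, 71, 77, 98, 116, 123, 122, 122, 123, 120, 122, 123, 122, 124, 121]
165 [103, 102, 108, 121, 136, 141, 143, 141, 141, 140, 137, 123, 93, 77, 73, 74, 75, 71, 71, 68, 71, 72, 72, 77, 98, 114, 122, 121, 121, 119, 121, 119, 123, 121, 119, 119]
180 [101, 106, 118, 128, 138, 136, 138, 140, 138, 137, 135, 119, 91, 72, 71, 71, 70, 71, 69, 68, 68, 69, 71, 80, 95, 113, 119, 120, 119, 121, 118, 119, 118, 119, 118, 118]
195 [96, 99, 117, 131, 135, 138, 140, 136, 136, 138, 135, 116, 89, 65, 58, 62, 62, 60, 61, 61, 62, 61, 63, 74, 94, 114, 117, 118, 118, 119, 117, 116, 119, 117, 115, 117]
210 [95, 99, 116, 132, 135, 135, 135, 135, 135, 135, 131, 113, 87, 69, 59, 60, 62, 64, 62, 62, 61, 59, 68, 78, 99, 115, 116, 116, 115, 114, 115, 115, 118, 117, 116, 117]
222 [163, 159, 151, 148, 142, 141, 134, 134, 133, 132, 129, 116, 89, 64, 61, 60, 61, 58, 63, 61, 60, 63, 67, 87, 103, 114, 117, 120, 119, 115, 113, 118, 118, 115, 118, 116]
bar ends [[433.5 352.5  51. ]
 [525.4 339.9  51. ]]
nose far [[400.2 152.4  13. ]] plate far [[400.3 307.8  49. ]]
```

Call:
carry_out(commands=[[0,0,0,-0.5,-1,35,0.15],[0,0,0,-0.5,-1,75,0.15],[0,0,0,-0.5,-1,110,0.15],[0,0,0,-0.5,-1,130,0.15],[0,0,0,-0.5,-1,140,0.15],[0,0,0,-0.5,-1,140,0.15],[0,0,0,-0.5,-1,140,0.15],[0,0,0,-0.5,-1,140,-0.4],[0,0,0,-0.5,-1,140,-0.6],[0,0,0,-0.5,-1,140,-1],[0,0,0,-0.5,-1,140,-1],[0,0,0,-0.5,-1,140,-1],[0,0,0,-0.5,-1,140,-1],[0,0,0,-0.5,-1,140,-1]], force=50)

```text
time_s: 2.75
ee_pos: [480.6, 345.5, 20.8]
ee_rot: [180.0, 0.0, 173.0]
force: [0.1, 0.0, 1.7]
gripper_width: 11.7
gripper_force: 50.0
```

Call:
carry_out(commands=[[0,0,0,0,0,-2,-1],[0,0,0,0,0,-5,-1],[0,0,0,0,0,-9,-1],[0,0,0,0,0,-14,-1],[0,0,0,0,0,-20,-1],[0,0,0,0,0,-26,-1],[0,0,0,0,0,-31,-1],[0,0,0,0,0,-34,-1],[0,0,0,0,0,-36,-1],[0,0,0,0,0,-36,-1],[0,0,0,0,0,-36,-1],[0,0,0,0,0,-36,-1]])

```text
time_s: 3.95
ee_pos: [480.3, 345.3, 56.4]
ee_rot: [-180.0, -0.0, 173.0]
force: [0.2, 0.5, -3.0]
gripper_width: 11.5
gripper_force: 50.0
```

```bash
python3 - <<'E'
from h import *
s=state();print(s['time_s'],s['ee_pos'],s['ee_rot'],s['force'],s['torque'],s['gripper_width'])
np.save("w1.npy",np.r_[s['ee_pos'],s['ee_rot']])
w=grab_frame("wrist"); f=grab_frame("scene")
cv2.imwrite("pics/w1.png",w[:,:,::-1]);cv2.imwrite("pics/s1.png",f[:,:,::-1])
A=cv2.resize(w[100:260,40:290,::-1],None,fx=2.4,fy=2.4,interpolation=2)
B=cv2.resize(f[150:230,205:330,::-1],(600,384))[:216]
B=cv2.resize(f[155:215,210:320,::-1],(600,int(600*60/110)))
cv2.imwrite("pics/c1.png",cv2.resize(np.vstack([A,B]),None,fx=.83,fy=.83)); print(A.shape,B.shape)
E
```

```text
3.95 [480.3421462  345.31503231  56.38354097] [-1.79982237e+02 -2.55529625e-02  1.73025555e+02] [ 0.22624555  0.46144852 -2.96616787] [0.29376577 0.01728834 0.03062814] 11.465961569735056
(384, 600, 3) (327, 600, 3)
```

View pics/c1.png

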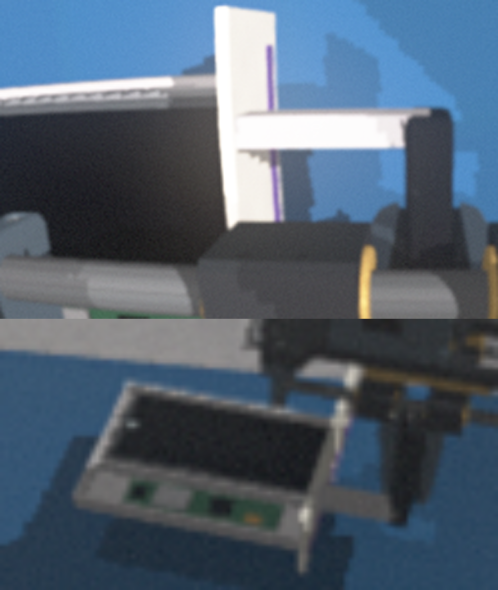

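```bash
python3 - <<'E'
from h import *
# tray pose if level, underside z0
def T(yaw,g,sag):
    Rr=R.from_euler('ZY',[yaw,sag],degrees=True); return lambda p: Rr.apply(np.array(p,float)-[-53,0,37])+g
g=np.array([480.3,345.3,75.4])
m=dict(nL=[150,56,10],nR=[150,-56,10],pLt=[-1.5,75,46],pLb=[-1.5,75,0],pRt=[-1.5,-75,46])
for sag in(0,1,2,3,4):
    t=T(-97,g,sag); print(sag,{k:proj("scene",t(v))[0].round(1).tolist() for k,v in m.items()}, round(t([150,0,0])[2],1))
a=np.load("w1.npy")
for sag in(0,1,2,3,4):
    t=T(-97,g,sag); print(sag,{k:proj("wrist",t(v),(a[:3],a[3:]))[0].round(1).tolist() for k,v in m.items()})
B=cv2.imread("pics/w1.png")[110:200,0:130]
cv2.imwrite("pics/c2.png",cv2.resize(np.hstack([B]),None,fx=4,fy=4,interpolation=2))
E
```

```text
0 {'nL': [225.3, 193.6], 'nR': [237.4, 168.5], 'pLt': [275.9, 199.4], 'pLb': [275.5, 211.0], 'pRt': [287.7, 163.8]} 38.4
1 {'nL': [225.6, 194.5], 'nR': [237.6, 169.4], 'pLt': [275.8, 199.6], 'pLb': [275.7, 211.2], 'pRt': [287.6, 164.0]} 34.9
2 {'nL': [225.8, 195.4], 'nR': [237.8, 170.3], 'pLt': [275.8, 199.8], 'pLb': [275.9, 211.5], 'pRt': [287.6, 164.2]} 31.3
3 {'nL': [226.1, 196.3], 'nR': [238.1, 171.2], 'pLt': [275.7, 200.0], 'pLb': [276.2, 211.7], 'pRt': [287.5, 164.5]} 27.8
4 {'nL': [226.5, 197.2], 'nR': [238.3, 172.0], 'pLt': [275.7, 200.3], 'pLb': [276.4, 212.0], 'pRt': [287.5, 164.7]} 24.3
0 {'nL': [26.9, 275.8], 'nR': [1.9, 149.1], 'pLt': [176.9, 347.7], 'pLb': [189.6, 308.3], 'pRt': [151.4, 103.6]}
1 {'nL': [29.5, 274.1], 'nR': [5.2, 148.5], 'pLt': [177.0, 346.8], 'pLb': [190.7, 307.7], 'pRt': [151.7, 103.7]}
2 {'nL': [32.1, 272.4], 'nR': [8.4, 147.9], 'pLt': [177.1, 345.9], 'pLb': [191.7, 307.1], 'pRt': [152.1, 103.8]}
3 {'nL': [34.7, 270.8], 'nR': [11.7, 147.3], 'pLt': [177.2, 345.0], 'pLb': [192.7, 306.5], 'pRt': [152.5, 103.9]}
4 {'nL': [37.4, 269.2], 'nR': [14.9, 146.8], 'pLt': [177.3, 344.1], 'pLb': [193.8, 306.0], 'pRt': [152.9, 103.9]}
```

View pics/c2.png

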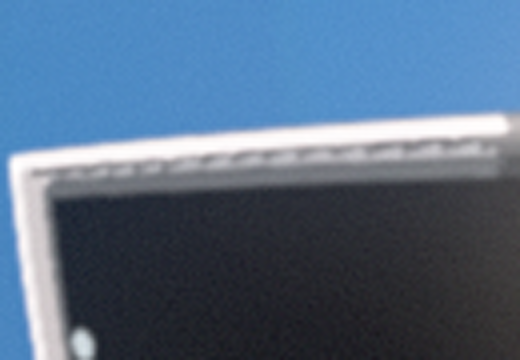

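```bash
python3 -c "
from h import *
goto([587,166.4,56.4],170.3)"
```

```text
cmd [-0.01 -0.02  2.72] [-127.5 -164.7    0. ]
```

Call:
carry_out(commands=[[0,0,0.1,-2,-3,0,-1],[0,0,0.2,-6,-8,0,-1],[0,0,0.4,-12,-16,0,-1],[0,0,0.5,-20,-26,0,-1],[0,0,0.7,-30,-39,0,-1],[0,0,0.9,-42,-54,0,-1],[0,0,1.2,-55,-71,0,-1],[0,0,1.5,-68,-88,0,-1],[0,0,1.8,-81,-105,0,-1],[0,0,2.0,-93,-120,0,-1],[0,0,2.2,-104,-134,0,-1],[0,0,2.4,-112,-145,0,-1],[0,0,2.5,-119,-154,0,-1],[0,0,2.6,-124,-160,0,-1],[0,0,2.7,-127,-164,0,-1],[0,0,2.7,-127.5,-164.7,0,-1],[0,0,2.7,-127.5,-164.7,0,-1],[0,0,2.7,-127.5,-164.7,0,-1]])

```text
time_s: 5.85
ee_pos: [586.8, 167.0, 56.7]
ee_rot: [180.0, -0.0, 170.4]
force: [0.8, 0.4, -2.9]
gripper_width: 11.8
gripper_force: 50.0
```

```bash
python3 - <<'E'
from h import *
s=state();print(s['time_s'],s['ee_pos'],s['ee_rot'],s['force'],s['gripper_width'])
np.save("w2.npy",np.r_[s['ee_pos'],s['ee_rot']]);pose=(s['ee_pos'],s['ee_rot'])
w=grab_frame("wrist");t=grab_frame("top");f=grab_frame("scene")
for n,i in(("w",w),("t",t),("s",f)): cv2.imwrite(f"pics/{n}2.png",i[:,:,::-1])
for k,b in keys(w,(0,512,0,384)).items():
    for a,c in b: print(k,a,c,onz("wrist",c,125,pose)[0].round(1))
A=cv2.resize(t[150:250,280:440,::-1],(640,400),interpolation=2)
cv2.imwrite("pics/c3.png",np.hstack([cv2.resize(w[:,:256,::-1],(267,400)),A[:,:530]]))
E
```

```text
5.85 [586.80809952 166.95564659  56.66043807] [ 1.79987654e+02 -1.32952016e-02  1.70358201e+02] [ 0.81746516  0.43881516 -2.85198725] 11.771261415754369
yellow 77 [223.73 233.48] [560.6 159.2 125. ]
yellow 22 [286.68 229.95] [563.1 182.4 125. ]
yellow 10 [287.4 238.8] [566.7 182.2 125. ]
yellow 59 [286.66 264.24] [577.3 180.5 125. ]
yellow 82 [223.66 265.48] [573.8 156.4 125. ]
yellow 75 [135.05 275.89] [574.2 117.9 125. ]
yellow 13 [102.85 281.46] [575.8 100.6 125. ]
yellow 2422 [248.5  288.09] [585.6 164.1 125. ]
yellow 19 [373.32 381.89] [663.6 219.2 125. ]
blue 11681 [172.11 110.95] [513.5 149.7 125. ]
blue 10 [92.5  2.3] [461.7 123.7 125. ]
blue 19 [283.42   1.37] [481.2 194.5 125. ]
blue 268 [295.    15.83] [487.3 197.4 125. ]
blue 27 [441.89   3.81] [482.6 260.7 125. ]
blue 11 [449.73   2.18] [481.4 265.4 125. ]
blue 28 [466.36   2.86] [480.7 275.4 125. ]
blue 1161 [486.22  38.83] [496.7 283.  125. ]
blue 22 [413.36   5.68] [484.5 245.7 125. ]
blue 14 [105.29   7.07] [466.2 129.2 125. ]
blue 10 [278.1   7.4] [483.3 192.2 125. ]
blue 13 [120.92   8.  ] [469.1 135.8 125. ]
blue 
[... 6806 characters left out ...]
ue 10 [343.5 196.5] [554.1 204.9 125. ]
blue 32 [507.41 202.28] [572.4 291.5 125. ]
blue 14 [336.36 198.43] [554.3 202.1 125. ]
blue 10 [334.  204.2] [556.3 201.  125. ]
blue 12 [319.42 207.33] [556.6 195.4 125. ]
blue 21 [446.29 211.71] [568.9 251.2 125. ]
blue 12 [352.58 212.08] [560.7 207.9 125. ]
blue 93 [428.01 219.83] [570.6 241.5 125. ]
blue 18 [438.83 213.83] [569.1 247.1 125. ]
blue 208 [402.01 224.53] [570.  228.8 125. ]
blue 19 [422.21 216.74] [568.6 238.5 125. ]
blue 24 [445.38 220.96] [573.1 250.9 125. ]
blue 97 [373.49 226.64] [568.3 216.2 125. ]
blue 11 [440.18 226.36] [575.  248.1 125. ]
blue 17 [430.82 228.41] [574.8 243.1 125. ]
blue 1109 [399.16 271.16] [591.5 228.  125. ]
```

View pics/c3.png

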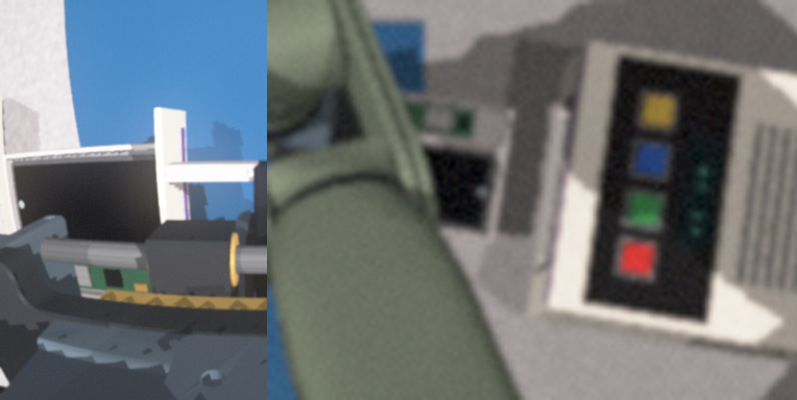

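```bash
python3 - <<'E'
from h import *
q=lambda x,y:[(x-267)/4+280-.4,y/4+150-.4]
xa=np.array([np.cos(np.radians(-99.7)),np.sin(np.radians(-99.7)),0]);ya=np.array([-xa[1],xa[0],0]);S=np.array([546.1,-73.1,30])
for n,p,z in(("nose",[q(510,112),q(488,232)],48),("boxfront top",[q(588,42),q(548,315)],115)):
    P=onz("top",p,z); print(n,P.round(1),"len",np.linalg.norm(P[0]-P[1]).round(1),"box frame",((P-S)@xa).round(1),((P-S)@ya).round(1))
E
```

```text
nose [[606.9 -39.6  48. ]
 [505.6 -19.5  48. ]] len 103.3 box frame [-43.2 -46. ] [ 54.3 -49. ]
boxfront top [[652.  -92.9 115. ]
 [431.8 -55.9 115. ]] len 223.2 box frame [1.6 2.3] [ 107.7 -115.5]
```

Call:
carry_out(commands=[[0,0,0,-0.5,-1,1,-1],[0,0,0,-1,-4,2.5,-1],[0,0,0,-1.2,-9,4,-1],[0,0,0,-1.2,-16,5,-1],[0,0,0,-1.2,-24,5,-1],[0,0,0,-1.2,-32,5,-1],[0,0,0,-1.2,-40,5,-1],[0,0,0,-1.2,-48,5,-1],[0,0,0,-1.2,-56,5,-1],[0,0,0,-1.2,-64,5,-1],[0,0,0,-1.2,-70,5,-1],[0,0,0,-1.2,-74,5,-1],[0,0,0,-1.2,-75,5,-1],[0,0,0,-1.2,-75,5,-1]])

```text
time_s: 7.4
ee_pos: [575.7, 92.3, 51.7]
ee_rot: [180.0, 0.0, 170.3]
force: [0.7, 0.1, -2.3]
gripper_width: 11.7
gripper_force: 50.0
```

Call:
carry_out(commands=[[0,0,0,0,-2,0,-1],[0,0,0,0,-6,0,-1],[0,0,0,0,-12,0,-1],[0,0,0,0,-20,0,-1],[0,0,0,0,-28,0,-1],[0,0,0,0,-36,0,-1],[0,0,0,0,-44,0,-1],[0,0,0,0,-52,0,-1],[0,0,0,0,-60,0,-1],[0,0,0,0,-67,0,-1],[0,0,0,0,-72,0,-1],[0,0,0,0,-75,0,-1],[0,0,0,0,-75,0,-1],[0,0,0,0,-75,0,-1]])

```text
time_s: 8.8
ee_pos: [563.1, 18.5, 51.6]
ee_rot: [180.0, 0.0, 170.3]
force: [0.6, 0.7, -3.0]
gripper_width: 12.1
gripper_force: 50.0
```

Call:
carry_out(commands=[[0,0,0,0,-2,0,-1],[0,0,0,0,-6,0.5,-1],[0,0,0,0,-12,1,-1],[0,0,0,0,-18,1.5,-1],[0,0,0,0,-24,2,-1],[0,0,0,0,-29,2.5,-1],[0,0,0,0,-32,2.7,-1],[0,0,0,0,-34,2.7,-1],[0,0,0,0,-34,2.7,-1],[0,0,0,0,-34,2.7,-1]])

```text
time_s: 9.8
ee_pos: [557.4, -15.1, 49.0]
ee_rot: [180.0, 0.0, 170.3]
force: [-0.6, 0.8, -2.1]
gripper_width: 11.5
gripper_force: 50.0
```

Remaining about 6 mm; creep in small steps.

Call:
carry_out(commands=[[0,0,0,0,-1,0.2,-1],[0,0,0,0,-2,0.4,-1],[0,0,0,0,-3,0.6,-1],[0,0,0,0,-4,0.6,-1],[0,0,0,0,-4.5,0.6,-1],[0,0,0,0,-4.5,0.6,-1],[0,0,0,0,-4.5,0.6,-1]])

```text
time_s: 10.5
ee_pos: [556.6, -19.6, 48.3]
ee_rot: [180.0, 0.0, 170.3]
force: [0.2, -0.5, -3.8]
gripper_width: 11.7
gripper_force: 50.0
```

Call:
carry_out(commands=[[0,0,0,0,-0.7,0,-1],[0,0,0,0,-1.4,0,-1],[0,0,0,0,-2,0,-1],[0,0,0,0,-2,0,-1],[0,0,0,0,-2,0,-1]])

```text
time_s: 11.0
ee_pos: [556.2, -21.6, 48.3]
ee_rot: [180.0, -0.0, 170.3]
force: [0.0, -0.1, -2.6]
gripper_width: 11.9
gripper_force: 50.0
```

Call:
carry_out(commands=[[0,0,0,0,-0.7,0,-1],[0,0,0,0,-1.4,0,-1],[0,0,0,0,-2,0,-1],[0,0,0,0,-2,0,-1]])

```text
time_s: 11.4
ee_pos: [556.1, -22.7, 48.4]
ee_rot: [179.9, 0.0, 170.3]
force: [1.6, 5.3, -2.0]
gripper_width: 11.9
gripper_force: 50.0
```

Call:
carry_out(commands=[[0,0,0,0,-0.7,0.3,-1],[0,0,0,0,-1.2,0.6,-1],[0,0,0,0,-1.2,0.6,-1]])

```text
time_s: 11.7
ee_pos: [556.2, -22.8, 48.3]
ee_rot: [179.8, 0.0, 170.3]
force: [0.1, 8.4, -0.5]
gripper_width: 11.9
gripper_force: 50.0
```

Call:
carry_out(commands=[[0,0,0,0,-0.5,0.3,-0.6],[0,0,0,0,0,0,-0.3],[0,0,0,0,0,0,0],[0,0,0,0,0,0,0],[0,0,0,0,0,0,0],[0,0,0,0,0,0,0],[0,0,0,0,0,-15,0],[0,0,0,0,0,-40,0],[0,0,0,0,0,-75,0],[0,0,0,0,0,-110,0],[0,0,0,0,0,-140,-1],[0,0,0,0,0,-150,-1],[0,0,0,0,0,-150,-1],[0,0,0,0,0,-150,-1],[0,0,0,0,0,-150,-1]], force=20)

```text
time_s: 13.2
ee_pos: [554.6, -24.7, 195.7]
ee_rot: [-180.0, -0.2, 170.3]
force: [0.3, 0.5, 0.6]
gripper_width: 8.5
gripper_force: 0.0
```

```bash
python3 - <<'E'
from h import *
s=state();print(s['time_s'],s['ee_pos'],s['ee_rot'],s['force'],s['gripper_width'])
pose=(s['ee_pos'],s['ee_rot'])
w=grab_frame("wrist");t=grab_frame("top")
cv2.imwrite("pics/w4.png",w[:,:,::-1])
for k,b in keys(w,(0,256,60,230)).items():
    for a,c in b:
        if 150<a<3000: print(k,a,c,onz("wrist",c,125,pose)[0].round(1))
xa=np.array([np.cos(np.radians(-99.7)),np.sin(np.radians(-99.7))]);ya=np.array([-xa[1],xa[0]])
for n,y in(("blue",20),("green",-20)):
    print(n,np.array([546.1,-73.1])+62*xa+y*ya)
A=cv2.resize(t[150:250,280:440,::-1],(512,320),interpolation=2)
cv2.imwrite("pics/c4.png",cv2.resize(np.hstack([w[:320,:,::-1],A]),(798,249)) if 0 else np.vstack([w[60:340,:,::-1],A]))
E
```

```text
13.2 [554.6221103  -24.67539188 195.72334956] [-179.97888603   -0.22070187  170.32336413] [0.25178375 0.54490125 0.55977447] 8.499380006672148
green 500 [128.24 174.17] [ 514.2 -131.3  125. ]
blue 522 [132.52 216.86] [ 553.1 -137.9  125. ]
red 614 [125.89 129.75] [ 475.9 -124.5  125. ]
blue [ 555.36772785 -137.58340267]
green [ 515.93958909 -130.84382749]
```

View pics/c4.png

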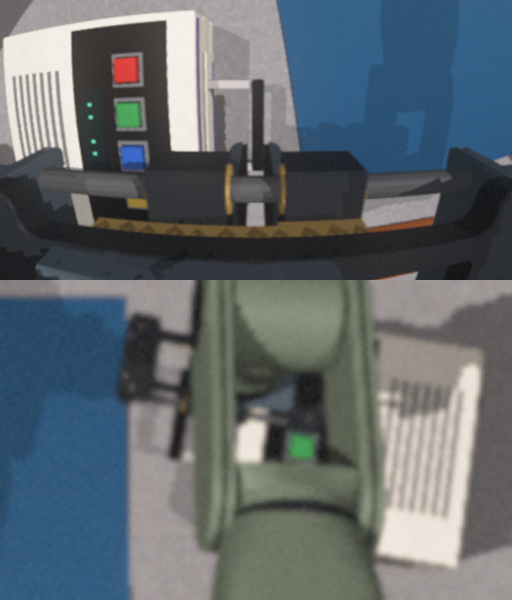

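```bash
python3 -c "
from h import *
goto([554.5,-137.8,135],170.3)"
```

```text
cmd [-0.01 -0.17  0.02] [ -18.7 -111.6   61.1]
```

Call:
carry_out(commands=[[0,-0.2,0,-5,-30,5,-1],[0,-0.2,0,-12,-65,20,-1],[0,-0.2,0,-18,-100,40,-1],[0,-0.2,0,-18.7,-111.6,55,-1],[0,-0.2,0,-18.7,-111.6,61,-1],[0,-0.2,0,-18.7,-111.6,61,-1],[0,-0.2,0,-18.7,-111.6,61,-1]])

```text
time_s: 14.0
ee_pos: [555.8, -137.0, 137.1]
ee_rot: [180.0, 0.2, 170.4]
force: [-0.5, -0.1, 0.8]
gripper_width: 0.3
gripper_force: 0.0
```

Call:
carry_out(commands=[[0,0,0,0,0,8,-1],[0,0,0,0.5,0,12,-1],[0,0,0,0.5,0,14,-1],[0,0,0,0.5,0,15,-1],[0,0,0,0.5,0,16,-1],[0,0,0,0.5,0,16.5,-1],[0,0,0,0.5,0,16.5,-1]])

```text
time_s: 14.7
ee_pos: [555.2, -137.6, 120.6]
ee_rot: [180.0, 0.2, 170.3]
force: [0.4, 2.6, 4.9]
gripper_width: 0.7
gripper_force: 2.1
```

Call:
carry_out(commands=[[0,0,0,0,0,0.8,-1],[0,0,0,0,0,1.6,-1],[0,0,0,0,0,1.6,-1],[0,0,0,0,0,1.6,-1]])

```text
time_s: 15.1
ee_pos: [555.2, -137.7, 120.2]
ee_rot: [180.0, 0.3, 170.3]
force: [-2.2, 3.6, 11.6]
gripper_width: 0.3
gripper_force: 5.6
```

Bottomed out (force jumped). Release, then over green.

Call:
carry_out(commands=[[0,0,0,0,0,-6,-1],[0,0,0,0,0,-14,-1],[0,0,0,0,0,-22,-1],[0,0,0,20,0,-22,-1],[0,0,0,40,0,-22,-1],[0,0,0,40,0,-22,-1],[0,0,0,40,0,-22,-1],[0,0,0,40,0,-22,-1]])

```text
time_s: 15.9
ee_pos: [516.5, -131.4, 140.7]
ee_rot: [-180.0, 0.3, 170.3]
force: [-0.3, 0.8, -0.2]
gripper_width: 0.2
gripper_force: 0.0
```

Call:
carry_out(commands=[[0,0,0,1,0,8,-1],[0,0,0,1,0,14,-1],[0,0,0,1,0,17,-1],[0,0,0,1,0,18.5,-1],[0,0,0,1,0,20,-1],[0,0,0,1,0,21,-1],[0,0,0,1,0,21.7,-1],[0,0,0,1,0,21.7,-1],[0,0,0,1,0,21.7,-1]])

```text
time_s: 16.8
ee_pos: [514.6, -130.9, 120.2]
ee_rot: [-180.0, 0.2, 170.3]
force: [-3.8, 0.5, 10.6]
gripper_width: 0.3
gripper_force: 5.0
```

Call:
carry_out(commands=[[0,0,0,0,0,-6,-1],[0,0,0,0,0,-16,-1],[0,0,0,0,0,-35,-1],[0,0,0,0,0,-65,-1],[0,0,0,0,0,-100,-1],[0,0,0,0,40,-140,-1],[0,0,0,0,80,-160,-1],[0,0,0,30,110,-160,-1],[0,0,0,60,110,-160,-1],[0,0,0,60,110,-160,-1],[0,0,0,60,110,-160,-1]])

```text
time_s: 17.9
ee_pos: [473.4, -12.2, 279.1]
ee_rot: [180.0, 0.3, 170.4]
force: [-0.7, -0.8, 0.5]
gripper_width: 0.9
gripper_force: 0.0
```

```bash
python3 - <<'E'
from h import *
s=state();print(s['time_s'],s['ee_pos'],s['force'])
pose=(s['ee_pos'],s['ee_rot'])
w=grab_frame("wrist");f=grab_frame("scene")
cv2.imwrite("pics/w5.png",w[:,:,::-1])
for k,b in keys(w,(0,256,0,300)).items():
    for a,c in b:
        if 100<a<1000: print(k,a,c,onz("wrist",c,125,pose)[0].round(1))
A=cv2.resize(f[130:220,60:220,::-1],(512,288),interpolation=2)
cv2.imwrite("pics/c5.png",np.vstack([w[:300,:,::-1],A]))
E
```

```text
17.9 [473.40822273 -12.19220374 279.13098641] [-0.73849822 -0.82409624  0.48667104]
red 328 [160.45 195.46] [ 474.7 -125.1  125. ]
```

View pics/c5.png

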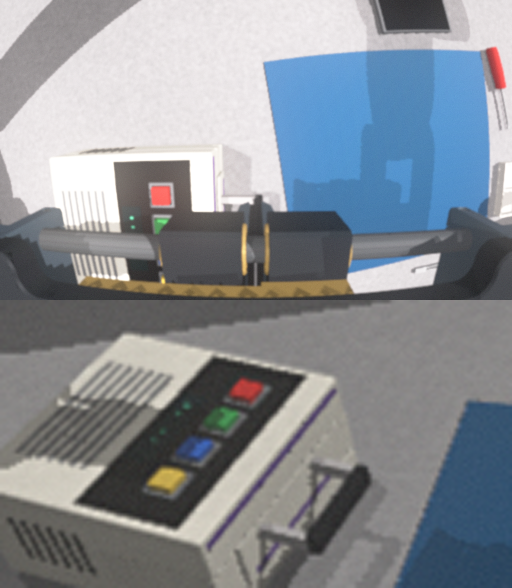

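```bash
python3 - <<'E'
from h import *
g=cv2.cvtColor(cv2.imread("pics/w4.png"),cv2.COLOR_BGR2GRAY)
pose=(np.array([554.62,-24.675,195.72]),np.array([-179.979,-.2207,170.323]))
xa=np.array([np.cos(np.radians(-99.7)),np.sin(np.radians(-99.7)),0]);S=np.array([546.1,-73.1,30]);ya=np.array([-xa[1],xa[0],0])
for y in(-30,-44):
  for n,x,z in(("box edge",0,115),("plate in",0,76),("plate out",-3,76),("bar rear",-47,78),("bar out",-59,78)):
    print(y,n,proj("wrist",S+x*xa+y*ya+[0,0,z-30],pose)[0].round(1))
for r in (120,130,140,150): print(r,g[r,192:222].tolist(),"bar",g[r,246:272].tolist())
E
```

```text
-30 box edge [198.7 161.8]
-30 plate in [206.  156.3]
-30 plate out [209.  156.3]
-30 bar rear [253.4 156.3]
-30 bar out [265.8 156.4]
-44 box edge [198.2 145.7]
-44 plate in [205.7 142.3]
-44 plate out [208.7 142.2]
-44 bar rear [253.4 142. ]
-44 bar out [265.8 142.1]
120 [240, 238, 229, 201, 159, 117, 119, 154, 174, 178, 167, 164, 194, 212, 210, 190, 180, 179, 178, 178, 173, 160, 144, 141, 140, 140, 141, 143, 143, 142] bar [144, 144, 148, 152, 164, 167, 163, 166, 165, 165, 168, 165, 161, 164, 164, 163, 165, 164, 164, 166, 167, 164, 167, 168, 167, 164]
130 [239, 236, 228, 202, 158, 122, 113, 144, 171, 176, 163, 153, 179, 202, 204, 190, 183, 179, 176, 165, 139, 134, 142, 147, 146, 148, 145, 143, 143, 143] bar [139, 145, 145, 153, 166, 167, 167, 166, 166, 166, 166, 167, 166, 166, 163, 161, 164, 162, 165, 164, 166, 170, 169, 166, 164, 163]
140 [238, 237, 232, 211, 169, 124, 106, 138, 167, 177, 169, 158, 178, 202, 209, 193, 177, 168, 167, 166, 158, 157, 157, 157, 160, 168, 177, 180, 183, 182] bar [179, 177, 176, 173, 163, 148, 126, 99, 84, 76, 75, 70, 68, 65, 63, 71, 89, 122, 148, 161, 169, 168, 169, 170, 170, 171]
150 [238, 237, 233, 216, 179, 134, 113, 127, 158, 172, 168, 158, 175, 204, 208, 189, 159, 136, 119, 106, 97, 101, 130, 144, 146, 144, 147, 147, 145, 146] bar [141, 142, 141, 140, 134, 116, 80, 59, 55, 58, 57, 56, 57, 54, 56, 58, 62, 86, 114, 134, 143, 140, 144, 141, 143, 141]
```

```bash
python3 -c "
from workcell import workorder
print(workorder.job_done())"
```

```text
the job is handed in; nothing more can be done
None
```

The tray is in the curing box with its front plate flush, the blue key and then the green key were each pressed fully and released, and the job was handed in at about 18 s of the 50 s allowed; no verdict came back.

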